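# Load a brass sheet in the scribing jig and lock the hold-down arm

### The arm

A 6-joint arm with a two-finger parallel gripper is mounted at the origin on the work surface. World frame = base frame: x ahead of the robot, y to its left, z up, the work surface at z = 0. Lengths are in mm, angles in rad, forces in N, time in s.
With the tool pointing down it reaches from about 275 to 750 mm from the base axis. Payload 10.2 kg.
Tool frame: the origin (TCP) lies at the very end of the fingers, on their centre line; the grasp point (between the pads) lies 19 mm behind it; z points along the fingers, y is the line along which they close (so a half turn about z gives the same grasp; the last joint's range is limited). The gripper opens to 85 mm and grips with 20 to 120 N. Pads are 22 mm wide; open, the fingers measure 114 mm over their backs; the gripper's body (76 mm by 85 mm) begins 54 mm behind the grasp point. The pads swing forward as they close: fully open they stand 13 mm farther back than shut.
Start: joints at [0.993, 0.313, 1.498, -0, 1.331, -0.223], TCP at [182.399, 492.302, 231.294] pointing down, gripper open.
Joint ranges: [-2.94, 2.94], [-0.97, 2.17], [0.19, 2.56], [-1.23, 4.37], [0.02, 3.11], [-2.88, 2.88]. Speed limits (rad/s): [2.39, 2.39, 3.01, 3.14, 3.14, 3.14].

### API

Orientations are given as a unit quaternion [w, x, y, z].
In Python, from rig import ctrl, optics gives the robot as it stands. The module is installed in compiled form; this text tells all that it offers.
- The arm moves only by the shell command python3 -m handwheel 'ROWS' [FORCE]. ROWS is JSON, a list that holds one entry, the list of rows, each a list of 5 numbers: the gripper command: -1 is fully open, 1 is shut, values between are in proportion, then the shift along the world's x, y, z in units of 50 mm (1.0 is 50 mm), then the turn about the world's z in units of 8 degrees (1.0 is 8 degrees). In form: [[[gripper, tx, ty, tz, twist], ...]]. A call has 1 to 10 rows; each row shifts and turns the commanded pose from where the row before left it; what a row does not reach is not made up. A row lasts 1/10 s, in which the tool goes at most 50 mm and 8.59 degrees, less where a joint would pass 70% of its speed; a pose out of reach is approached as far as the arm can. A call is refused whole if a number of a shift passes 1 or a number of a turn 1, either way. A call with a gripper value outside its range is refused whole. The fingers move at their own pace and stop on an object; FORCE is the grip in N (left out, the last holds). Time passes only in rows, so rows that do not move let the fingers close. It gives the time, the measured TCP pose, the force, the opening and the grip force at its end, in the units of the state.
- ctrl.sense(): the state, without advancing time (a new reading comes with each control period).
- optics.capture(name): name is "side" or "top" or "wrist"; returns a dict with "img" (420x560x3 uint8, blue, green, red), "K" (3x3 intrinsics, pixels), "dist_coeffs" ([k1, k2, p1, p2, k3] as OpenCV has them; the pictures are not rectified), "R" (3x3) and "t" (3): a world point X has camera coordinates R X + t. Camera axes: x right, y down, z forward; pixel columns grow to the right and rows downward; lengths in mm; the calibration is good to about 2 mm. A picture is of the moment at which its call begins. There is no depth.
- ctrl.finish_job(): hands the job in; it is judged then, once.
The state is a dict: "time_s": time; "joints": joint angles; "dq": joint speeds; "tau": joint torques, N m; "eef_pos": TCP position; "ee_rot": TCP orientation; "force": force on the tool from outside, world axes, zero at the start; "wrist_torque": the same for the moment, N m; "grip_width": opening from 0.0 (shut) to 1.0 (fully open); "grip_force": force on a finger pad.
Only numpy, scipy, OpenCV 4.12 (cv2) and the standard library are available. Lean on these libraries where they do the work, as an engineer would, in place of code of your own. Each camera call takes 0.05 s, during which the arm holds its last target. There are 200 camera calls.

### The job

Draw the thin brass sheet out of the slot of the mahogany stock box by pressing on its top and sliding it (the straightedge bars one long stroke, so it takes several), until its front edge lies flush against the brass end stop. Then swing the red-knobbed hold-down arm across the sheet until it snaps fully home in its end detent, and let go. Press no harder than a firm fingertip would (under 40 N) so the sheet is not dented, and leave the bottle, hull, funnel stand and tweezer where they are.

Things in the scene. Friction and masses are not known exactly. Their poses are not given: they have to be found in the camera images.
- jig: Fixed wooden scribing jig, board 180 (x) by 365 (y) by 15 mm. Origin at counter level; x across, y along the sheet's way from stock box to end stop, z up; all jig x, y, z below are in this frame. The channel floor is the board's top, z = 15 mm; it runs along x = 0 between black rails 5 mm high, 108 mm apart (x = -54 to 54 mm).
- slot (a point): Slot of the fixed mahogany stock box: middle of its front, floor level, jig x = 0, y = -60, z = 15 mm. The slot opens towards +y, 8 mm high above the floor. The box reaches back to y = -165 mm, is 132 mm wide, its top at z = 59 mm.
- straightedge (a point): Middle of the top of the fixed steel straightedge that bridges the channel: jig x = 0, y = 64, z = 34 mm. The bar is 12 mm wide (y = 58 to 70 mm), 148 mm long along x, from z = 24 to 34 mm: the sheet passes under it, fingers do not.
- sheet: Loose brass sheet with dark etched marks, 100 (its x) by 130 (its y) by 3 mm, about 0.33 kg, in the channel. Origin at the centre of its underside; its +y edge is the front. At the start its rear is in the stock box, only the front 40 to 60 mm shows; too thin to grasp. Friction on the floor about 0.25 (varies): too light a press slips, 10 to 15 N carries it, over 40 N dents it.
- sheet_front (a point): Middle of the sheet's front edge, on its top face (3 mm above its underside).
- stop (a point): Middle of the end stop's face at floor level (jig x = 0, y = 165 mm, z = 15 mm; the brass stop is 6 mm high), axes as the jig's.
- holddown (a joint): Angle of the aluminium hold-down arm (20 mm wide, from z = 23 to 31 mm), swinging level about an upright pivot. 0: parked, pointing along the jig's +y beside the channel; grows clockwise seen from above to 1.571: pointing along the jig's +x across the channel, over the sheet. An over-centre spring resists (2 to 3 N at the knob) up to about 1.0 rad, where if let go it swings back; beyond that it pulls itself to the end and stays.
- holddown_pivot (a point): Pivot of the hold-down arm, at jig x = -78, y = 115 mm. Its spring strut (top at z = 43 mm) and the ear of the board that carries it lie to the -x and -y side of it, out to x = -143 mm.
- holddown_knob (a point): Centre of the upright round red knob, 16 mm diameter and 34 mm tall (z = 31 to 65 mm above the counter), 115 mm from the pivot; this point is at z = 48 mm.
- bottle: Bystander: cobalt glass bottle, 72 mm diameter, 170 mm tall, origin under its centre.
- hull: Bystander: yellow dinghy hull, 150 mm long, 55 mm wide, 42 mm tall, origin under its middle. It and the bottle may be swapped.
- funnel_stand: Bystander: brass funnel in a steel ring stand, base 110 by 90 mm, 214 mm tall, origin under the base.
- tweezer: Bystander: long nickel tweezer lying flat, 188 mm long, 22 mm wide, 8 mm tall, origin under its middle.
There are look-alikes about, which are no part of the job. There is more than one size of the sheet; the job needs the middle-sized.

How it is judged:
By the outcome, as a careful person would: the job done as asked, in the order asked, and still so for the second after the job is handed in, with the robot touching nothing.
It also fails if it takes over 72 s, if anything falls off the work surface, if the arm or the gripper's body presses on something with over 40 N, if the wrist force passes 120 N, or if a joint passes its speed limit or range.

## Working session

There is one attempt and no reset: what is moved stays moved. The work goes in short steps, Python scripts to look and compute and a shell command to move; the robot and the scene stay as the last step left them, time stands still between calls to the robot, and variables do not carry over. Pictures are saved under pics/ and viewed, at most 10 in all, crops included, and the job is handed in when it is done.

```bash
mkdir -p pics; python3 - <<'E'
from rig import ctrl, optics
import cv2,pickle
d={}
for n in ("top","side"):
    c=optics.capture(n); d[n]=c; cv2.imwrite(f"pics/{n}0.png",c["img"]); print(n,c["K"],c["R"],c["t"],c["dist_coeffs"])
pickle.dump(d,open("c0.pkl","wb"))
s=ctrl.sense(); print(s)
E
```

```text
top [[390.30423567   0.         273.16498052]
 [  0.         390.30423567 214.22853692]
 [  0.           0.           1.        ]] [[ 0.02571848 -0.99930207 -0.0270913 ]
 [-0.9956344  -0.02317287 -0.09041658]
 [ 0.08972569  0.0292984  -0.99553549]] [ -27.37752432  497.92335772 1112.7286944 ] [-0.06147376  0.          0.          0.          0.        ]
side [[508.5994793    0.         279.34777389]
 [  0.         508.5994793  218.18344279]
 [  0.           0.           1.        ]] [[ 0.69430901 -0.71958039  0.01179252]
 [-0.42117396 -0.41956019 -0.80410307]
 [ 0.58356447  0.5533293  -0.59437294]] [-367.85561519  273.5263002  1304.08257388] [-0.11766697  0.          0.          0.          0.        ]
{'time_s': 0.1, 'joints': array([ 9.92571919e-01,  3.13387853e-01,  1.49834532e+00, -5.41599379e-06,
        1.33101035e+00, -2.23423444e-01]), 'dq': array([-7.01338200e-04, -1.05985708e-03,  2.46779476e-05, -7.93175723e-05,
       -2.64738429e-03,  1.17441837e-04]), 'tau': array([ 2.19682741e-03, -4.12899828e+01, -2.60138118e+01, -1.90296187e-04,
        3.10830786e-03, -1.95330250e-05]), 'eef_pos': array([182.28402607, 492.09687299, 230.80142111]), 'ee_rot': array([-2.22098389e-04,  1.76470788e-01,  9.84305710e-01, -5.30848638e-04]), 'force': array([ 0.84466463, -0.44196741,  0.35637174]), 'wrist_torque': array([-0.04142177,  0.01737124,  0.02490531]), 'grip_force': 0.0, 'grip_width': 0.9982060598870416}
```

View pics/top0.png

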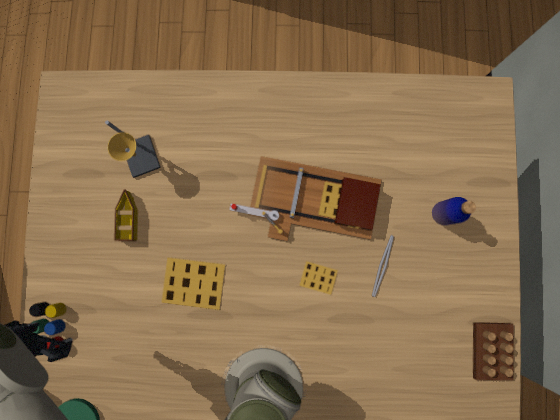

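View pics/side0.png

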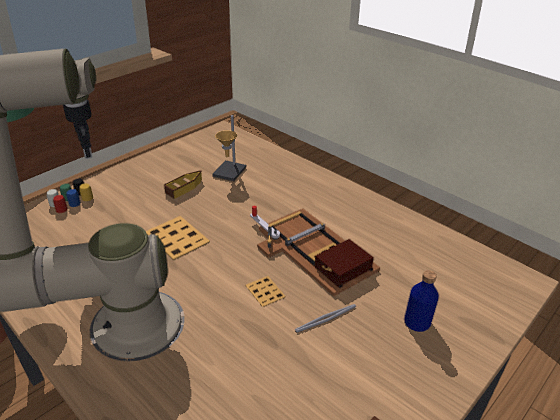

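The top view shows the jig at about (261,157)–(373,239), with the stop at its left end, the stock box at right (358,203), the knob at (235,207) and the pivot at (273,215). The small and large look-alike sheets lie outside it. The side view agrees. Next I'll enlarge the jig and pick its points.

```bash
cat > h.py <<'E'
import numpy as np,cv2
def ray(c,uv,z):
    p=cv2.undistortPoints(np.array([[uv]],float),c["K"],np.array(c["dist_coeffs"]))[0,0]
    R=np.array(c["R"]);t=np.array(c["t"]).ravel();o=-R.T@t;d=R.T@np.array([p[0],p[1],1.]);return o+d*(z-o[2])/d[2]
def proj(c,X):
    return cv2.projectPoints(np.array(X,float).reshape(-1,3),cv2.Rodrigues(np.array(c["R"]))[0],np.array(c["t"],float),c["K"],np.array(c["dist_coeffs"]))[0][:,0]
E
python3 - <<'E'
import pickle,cv2
from h import *
d=pickle.load(open("c0.pkl","rb"));c=d["top"]
for n,uv,z in [("c-+",(252,213),15),("c++",(261,157),15),("c+-",(382,180),15),("c--",(373,239),15),("knob",(235,207),65),("pivot",(273,215),31)]: print(n,ray(c,uv,z).round(1))
cv2.imwrite("pics/topz.png",cv2.resize(c["img"][145:255,225:395],None,fx=4.6,fy=4.6,interpolation=cv2.INTER_CUBIC))
E
```

```text
c-+ [501.3  47.2  15. ]
c++ [669.   25.6  15. ]
c+- [ 607.7 -332.7   15. ]
c-- [ 433.7 -306.6   15. ]
knob [512.5  91.4  65. ]
pivot [495.4 -15.   31. ]
```

View pics/topz.png

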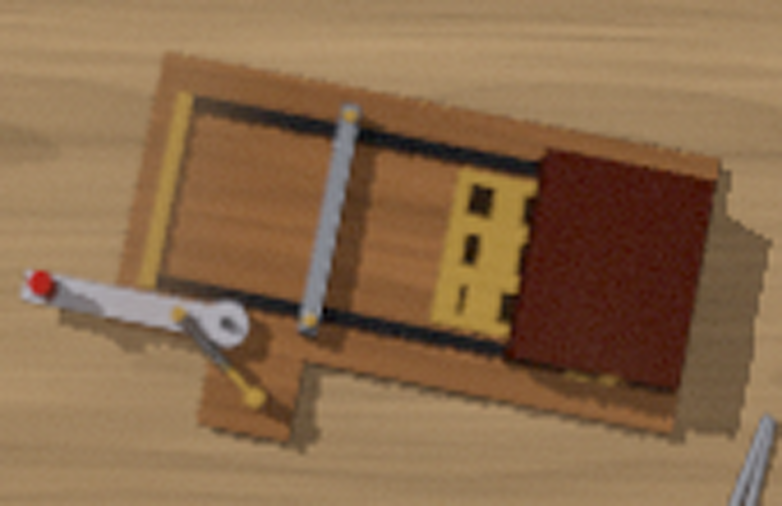

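The enlarged view shows the sheet front edge from (460,168) to (433,318), the stop face from (192,97) to (157,286), the straightedge ends at (351,104) and (308,331), and the box top corners at (547,150), (717,178), (675,388) and (508,357). I'll fit the jig pose to these points.

```bash
python3 - <<'E'
import pickle
from h import *
d=pickle.load(open("c0.pkl","rb"));c=d["top"]
P=[(351,104,74,64,34),(308,331,-74,64,34),(547,150,66,-60,59),(717,178,66,-165,59),(675,388,-66,-165,59),(508,357,-66,-60,59),(41,284,-78,230,65),(232,324,-78,115,31)]
up=lambda u,v:((u+.5)/4.6-.5+225,(v+.5)/4.6-.5+145)
W=np.array([ray(c,up(p[0],p[1]),p[4])[:2] for p in P]);J=np.array([p[2:4] for p in P],float)
wc,jc=W.mean(0),J.mean(0);H=(J-jc).T@(W-wc);a=np.arctan2(H[0,1]-H[1,0],H[0,0]+H[1,1])
R=np.array([[np.cos(a),-np.sin(a)],[np.sin(a),np.cos(a)]]);t=wc-R@jc
print("yaw",a,"t",t);print((W-(J@R.T+t)).round(1))
np.savez("jig.npz",a=a,R=R,t=t)
for u,v in [(460,168),(433,318),(192,97),(157,286)]:
    print(R.T@(ray(c,up(u,v),18 if u>300 else 21)[:2]-t))
for q in [(0,-60),(0,-30),(0,64),(0,165),(-78,115),(-78,230),(37,115)]: print(q,(R@q+t).round(1))
E
```

```text
yaw -0.17091456146828485 t [ 552.44180118 -143.46222242]
[[ 0.2  0.3]
 [ 1.5 -0.7]
 [-2.3  1.1]
 [ 0.5 -0.1]
 [ 0.8  3. ]
 [-0.5  1.2]
 [-0.5 -0.8]
 [ 0.3 -4. ]]
[ 50.13289665 -11.72538465]
[-47.65706697 -12.56525834]
[ 62.10296394 165.09374758]
[-61.6556543  162.89076514]
(0, -60) [ 542.2 -202.6]
(0, -30) [ 547.3 -173. ]
(0, 64) [563.3 -80.4]
(0, 165) [580.5  19.1]
(-78, 115) [495.1 -16.9]
(-78, 230) [514.7  96.5]
(37, 115) [608.5 -36.4]
```

```bash
python3 -m handwheel '[[[1,0.36,-0.68,0,-0.5],[1,0.36,-0.68,0,-0.5],[1,0.36,-0.68,0,-0.5],[1,0.36,-0.68,0,-0.5],[1,0.36,-0.68,0,-0.5],[1,0.36,-0.68,0,-0.5],[1,0.36,-0.68,0,-0.5],[1,0.36,-0.68,0,-0.5],[1,0.36,-0.68,0,-0.5],[1,0.36,-0.68,0,-0.5]]]' 40; python3 -m handwheel '[[[1,0.36,-0.68,0,-0.5],[1,0.36,-0.68,0,-0.5],[1,0.36,-0.68,0,-0.5],[1,0.36,-0.68,0,-0.5],[1,0.36,-0.68,0,-0.5],[1,0.36,-0.68,0,-0.5],[1,0.36,-0.68,0,-0.5],[1,0.36,-0.68,0,-0.5],[1,0.36,-0.68,0,-0.5],[1,0,0,0,0]]]'
cat > st.py <<'E'
from rig import ctrl; import numpy as np,sys
j=np.load("jig.npz");s=ctrl.sense();p=s["eef_pos"];w,x,y,z=s["ee_rot"]
a=np.arctan2(1-2*(x*x+z*z),2*(x*y-w*z))
print("t",s["time_s"],"tcp",p.round(1),"jig",(j["R"].T@(p[:2]-j["t"])).round(1),"F",s["force"].round(1),"tool-y vs jig x deg",np.degrees(a-j["a"]).round(1),"grip",round(s["grip_width"],2))
if len(sys.argv)>1:
    T=np.array([float(v) for v in sys.argv[1:4]]);W=np.r_[j["R"]@T[:2]+j["t"],T[2]];print("units to target",((W-p)/50).round(3))
E
python3 st.py 0 -38 60
```

```text
time_s: 1.1
eef_pos: [362.7, 150.8, 231.2]
ee_rot: [-0.0, 0.504, 0.864, -0.0]
force: [1.2, 0.8, -0.8]
grip_width: 0.0
grip_force: 0.0
time_s: 2.1
eef_pos: [525.2, -157.1, 230.1]
ee_rot: [-0.0, 0.747, 0.665, -0.0]
force: [-0.3, 0.7, 0.2]
grip_width: -0.001
grip_force: 0.0
t 2.1 tcp [ 525.2 -157.1  230.1] jig [-24.5 -18.1] F [-0.3  0.7  0.2] tool-y vs jig x deg 3.2 grip -0.0
units to target [ 0.415 -0.476 -3.402]
```

```bash
python3 -m handwheel '[[[1,0.2,-0.24,-0.3,-0.2],[1,0.21,-0.24,-0.4,-0.2],[1,0,0,-0.5,0],[1,0,0,-0.4,0],[1,0,0,0,0]]]' >/dev/null; python3 st.py 0 -38 40; python3 - <<'E'
from rig import optics
import cv2
from h import *
c=optics.capture("wrist");im=c["img"].copy()
j=np.load("jig.npz")
for q in [(0,-60,15),(54,-60,15),(-54,-60,15),(0,-12,18),(74,64,34),(-74,64,34),(66,-60,59),(-66,-60,59),(0,165,15)]:
    u=proj(c,np.r_[j["R"]@q[:2]+j["t"],q[2]])[0]; cv2.circle(im,tuple(int(round(v)) for v in np.clip(u,-999,999)),3,(0,255,0),1)
cv2.imwrite("pics/w1.png",im)
E
```

```text
t 2.6 tcp [ 543.5 -176.5  148.6] jig [ -3.2 -34.1] F [0.2 0.  0.5] tool-y vs jig x deg 0.3 grip -0.0
units to target [ 0.05  -0.088 -2.173]
```

View pics/w1.png

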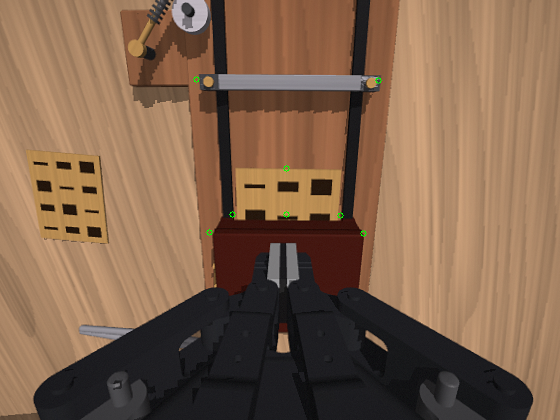

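The wrist view shows the projected jig points landing on the slot, the straightedge ends and the sheet front at (287,169), so the pose is good. I'll go down now.

```bash
python3 -m handwheel '[[[1,0.05,-0.09,-0.4,0],[1,0,0,-0.5,0],[1,0,0,-0.5,0],[1,0,0,-0.5,0],[1,0,0,-0.3,0],[1,0,0,-0.14,0],[1,0,0,0,0],[1,0,0,0,0]]]' >/dev/null; python3 st.py 0 -38 18
```

```text
t 3.45 tcp [ 548.1 -182.5   35.7] jig [  2.4 -39.2] F [-0.  -0.2  0.4] tool-y vs jig x deg 0.3 grip -0.0
units to target [-0.042  0.031 -0.354]
```

```bash
python3 -m handwheel '[[[1,-0.04,0.03,-0.15,0],[1,0,0,-0.1,0],[1,0,0,-0.06,0],[1,0,0,-0.02,0],[1,0,0,0,0]]]' >/dev/null; python3 st.py 0 -38 18;  python3 -m handwheel '[[[1,0,0,-0.02,0],[1,0,0,-0.02,0],[1,0,0,0,0]]]' >/dev/null; python3 st.py 0 -38 18
```

```text
t 3.95 tcp [ 545.6 -180.8   18.1] jig [ -0.4 -37.9] F [0.1 0.5 3.5] tool-y vs jig x deg 0.3 grip -0.0
units to target [ 0.008 -0.003 -0.002]
t 4.25 tcp [ 546.5 -181.2   18. ] jig [  0.5 -38.2] F [-4.1  1.7 19.3] tool-y vs jig x deg 0.3 grip 0.0
units to target [-0.01   0.006  0.   ]
```

```bash
python3 -m handwheel '[[[1,0.01,0.06,0,0],[1,0.018,0.1,0,0],[1,0.018,0.1,0,0],[1,0,0,0,0]]]' >/dev/null; python3 st.py 0 42 18
```

```text
t 4.65 tcp [ 549.5 -168.5   18. ] jig [  1.4 -25.2] F [ 0.7  0.2 14.4] tool-y vs jig x deg 0.3 grip 0.0
units to target [ 0.201  1.329 -0.   ]
```

```bash
python3 -m handwheel '[[[1,0.016,0.1,0,0],[1,0.016,0.1,0,0],[1,0.016,0.1,0,0],[1,0.016,0.1,0,0]]]'; python3 -m handwheel '[[[1,0.016,0.1,0,0],[1,0.016,0.1,0,0],[1,0.016,0.1,0,0],[1,0.016,0.1,0,0],[1,0.016,0.1,0,0]]]';python3 st.py 0 42 18; python3 - <<'E'
from rig import optics
import cv2
from h import *
c=optics.capture("wrist");cv2.imwrite("pics/w2.png",c["img"])
E
```

```text
time_s: 5.05
eef_pos: [552.7, -149.2, 18.0]
ee_rot: [0.003, 0.763, 0.646, 0.001]
force: [-0.5, -4.3, 15.0]
grip_width: -0.003
grip_force: 7.1
time_s: 5.55
eef_pos: [556.8, -124.1, 18.0]
ee_rot: [0.003, 0.763, 0.646, 0.001]
force: [0.4, -4.5, 14.6]
grip_width: -0.001
grip_force: 7.2
t 5.55 tcp [ 556.8 -124.1   18. ] jig [ 1.  19.8] F [ 0.4 -4.5 14.6] tool-y vs jig x deg 0.3 grip -0.0
units to target [ 0.056  0.44  -0.   ]
```

View pics/w2.png

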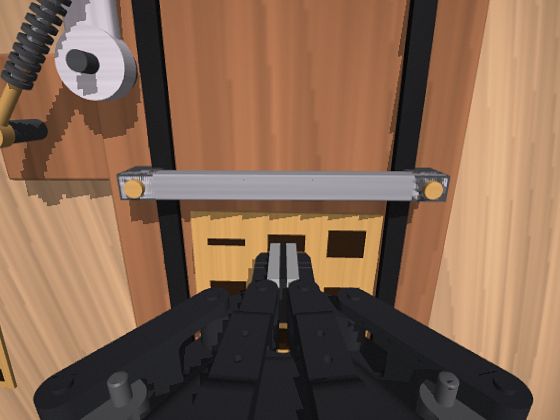

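The sheet follows the finger squarely, with its front edge at row 213 just short of the bar. I'll finish this stroke, then lift and go back.

```bash
python3 -m handwheel '[[[1,0.014,0.1,0,0],[1,0.014,0.1,0,0],[1,0.014,0.1,0,0],[1,0.014,0.1,0,0],[1,0,0,0,0]]]'; python3 st.py 0 42 18; python3 -m handwheel '[[[1,0,0,0.2,0],[1,0,0,0.2,0],[1,-0.05,-0.3,0,0],[1,-0.06,-0.35,0,0],[1,-0.06,-0.35,0,0],[1,-0.06,-0.35,0,0],[1,-0.04,-0.25,0,0],[1,0,0,0,0],[1,0,0,0,0]]]'; python3 st.py 0 -38 18
```

```text
time_s: 6.1
eef_pos: [559.7, -103.3, 18.0]
ee_rot: [0.003, 0.763, 0.646, 0.001]
force: [0.9, 1.5, 14.7]
grip_width: 0.001
grip_force: 7.5
t 6.1 tcp [ 559.7 -103.3   18. ] jig [ 0.3 40.8] F [ 0.9  1.5 14.7] tool-y vs jig x deg 0.3 grip 0.0
units to target [-0.002  0.024 -0.001]
time_s: 7.0
eef_pos: [544.0, -182.7, 35.6]
ee_rot: [-0.0, 0.764, 0.646, -0.0]
force: [-1.1, 0.5, 0.4]
grip_width: 0.002
grip_force: 0.0
t 7.0 tcp [ 544.  -182.7   35.6] jig [ -1.6 -40.1] F [-1.1  0.5  0.4] tool-y vs jig x deg 0.2 grip 0.0
units to target [ 0.039  0.036 -0.352]
```

```bash
python3 -m handwheel '[[[1,0.04,0.03,-0.15,0],[1,0,0,-0.1,0],[1,0,0,-0.06,0],[1,0,0,-0.03,0],[1,0,0,-0.02,0],[1,0,0,0,0]]]'; python3 st.py 0 42 18
```

```text
time_s: 7.6
eef_pos: [546.4, -181.1, 18.1]
ee_rot: [0.0, 0.763, 0.646, 0.0]
force: [0.6, 1.1, 2.3]
grip_width: 0.002
grip_force: 1.2
t 7.6 tcp [ 546.4 -181.1   18.1] jig [  0.5 -38.2] F [0.6 1.1 2.3] tool-y vs jig x deg 0.3 grip 0.0
units to target [ 0.263  1.581 -0.002]
```

```bash
python3 -m handwheel '[[[1,0,0,-0.02,0],[1,0,0,-0.015,0],[1,0.01,0.06,0,0],[1,0.017,0.1,0,0],[1,0.017,0.1,0,0],[1,0.017,0.1,0,0]]]'; python3 -m handwheel '[[[1,0.017,0.1,0,0],[1,0.017,0.1,0,0],[1,0.017,0.1,0,0],[1,0.017,0.1,0,0],[1,0.017,0.1,0,0],[1,0.017,0.1,0,0]]]'; python3 -m handwheel '[[[1,0.017,0.1,0,0],[1,0.017,0.1,0,0],[1,0.017,0.1,0,0],[1,0.017,0.1,0,0],[1,0.017,0.1,0,0],[1,0,0,0,0]]]';python3 st.py 0 42 18
```

```text
time_s: 8.2
eef_pos: [550.8, -164.5, 18.0]
ee_rot: [0.003, 0.763, 0.646, 0.001]
force: [0.3, -2.4, 10.9]
grip_width: -0.004
grip_force: 5.9
time_s: 8.8
eef_pos: [555.9, -134.4, 18.0]
ee_rot: [0.003, 0.763, 0.646, 0.001]
force: [-0.1, -3.4, 11.9]
grip_width: 0.001
grip_force: 6.0
time_s: 9.4
eef_pos: [560.3, -108.6, 18.0]
ee_rot: [0.002, 0.763, 0.646, 0.001]
force: [1.0, 0.9, 12.2]
grip_width: -0.002
grip_force: 6.4
t 9.4 tcp [ 560.3 -108.6   18. ] jig [ 1.8 35.7] F [ 1.   0.9 12.2] tool-y vs jig x deg 0.3 grip -0.0
units to target [-0.014  0.131 -0.   ]
```

```bash
python3 -m handwheel '[[[1,0,0,0.4,0],[1,0,0,0.4,0],[1,0,0,0,0],[1,0.05,0.3,0,0],[1,0.05,0.4,0,0],[1,0.05,0.4,0,0],[1,0.02,0.1,0,0],[1,0,0,0,0],[1,0,0,0,0]]]'; python3 st.py 0 96 18;python3 - <<'E'
from rig import optics
import cv2
c=optics.capture("wrist");cv2.imwrite("pics/w3.png",c["img"])
E
```

```text
time_s: 10.3
eef_pos: [566.9, -48.5, 55.6]
ee_rot: [-0.0, 0.763, 0.646, -0.0]
force: [-0.9, -0.2, -0.6]
grip_width: -0.001
grip_force: 0.0
t 10.3 tcp [566.9 -48.5  55.6] jig [-1.9 96.1] F [-0.9 -0.2 -0.6] tool-y vs jig x deg 0.3 grip -0.0
units to target [ 0.037 -0.008 -0.751]
```

View pics/w3.png

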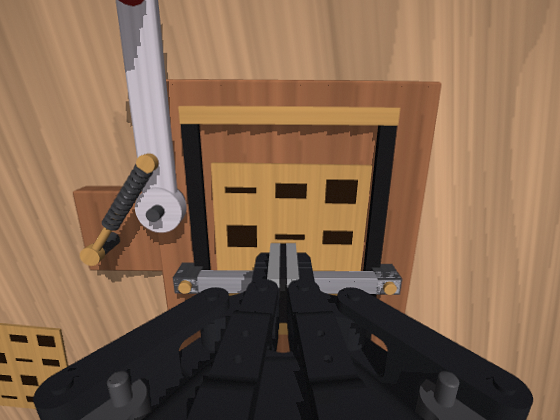

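The sheet front is at row 163 and the stop face at row 125, a gap of about 24 mm, and the sheet is square. I'll press in front of the bar and push.

```bash
python3 -m handwheel '[[[1,0.04,-0.01,-0.3,0],[1,0,0,-0.25,0],[1,0,0,-0.12,0],[1,0,0,-0.06,0],[1,0,0,-0.03,0],[1,0,0,0,0]]]'; python3 -m handwheel '[[[1,0,0,-0.02,0],[1,0,0,-0.01,0],[1,0,0,0,0]]]'; python3 st.py 0 120 18
```

```text
time_s: 10.95
eef_pos: [569.3, -48.8, 18.3]
ee_rot: [0.0, 0.763, 0.646, 0.0]
force: [0.3, 0.6, 0.9]
grip_width: 0.0
grip_force: 0.0
time_s: 11.25
eef_pos: [569.8, -48.9, 18.0]
ee_rot: [0.001, 0.763, 0.646, 0.001]
force: [-2.9, 0.7, 11.1]
grip_width: 0.002
grip_force: 5.6
t 11.25 tcp [569.8 -48.9  18. ] jig [ 1.  96.2] F [-2.9  0.7 11.1] tool-y vs jig x deg 0.3 grip 0.0
units to target [ 0.061  0.473 -0.   ]
```

```bash
python3 -m handwheel '[[[1,0.008,0.06,0,0],[1,0.012,0.08,0,0],[1,0.012,0.08,0,0],[1,0.012,0.08,0,0],[1,0.012,0.08,0,0]]]'; python3 -m handwheel '[[[1,0.01,0.05,0,0],[1,0.01,0.05,0,0]]]';python3 -m handwheel '[[[1,0.01,0.05,0,0],[1,0.01,0.05,0,0]]]'; python3 st.py 0 120 18
```

```text
time_s: 11.75
eef_pos: [573.2, -30.3, 18.0]
ee_rot: [0.002, 0.763, 0.646, 0.001]
force: [-0.7, -2.4, 8.8]
grip_width: -0.003
grip_force: 4.2
time_s: 11.95
eef_pos: [574.1, -25.3, 18.1]
ee_rot: [0.002, 0.763, 0.646, 0.001]
force: [-0.4, -3.2, 8.9]
grip_width: -0.002
grip_force: 4.3
time_s: 12.15
eef_pos: [575.1, -20.5, 18.1]
ee_rot: [0.002, 0.763, 0.646, 0.001]
force: [-0.3, -3.4, 8.3]
grip_width: 0.002
grip_force: 4.3
t 12.15 tcp [575.1 -20.5  18.1] jig [  1.4 125. ] F [-0.3 -3.4  8.3] tool-y vs jig x deg 0.3 grip 0.0
units to target [-0.046 -0.094 -0.001]
```

```bash
for i in 1; do :; done; python3 -m handwheel '[[[1,0.007,0.04,-0.005,0],[1,0.007,0.04,-0.005,0]]]';python3 -m handwheel '[[[1,0.007,0.04,0,0],[1,0.007,0.04,0,0]]]'; python3 st.py 0 130 18; python3 - <<'E'
from rig import optics
import cv2
c=optics.capture("wrist");cv2.imwrite("pics/w4.png",c["img"])
E
```

```text
time_s: 12.35
eef_pos: [576.1, -16.8, 18.0]
ee_rot: [0.002, 0.763, 0.646, 0.001]
force: [-1.7, -6.3, 13.3]
grip_width: -0.003
grip_force: 6.6
time_s: 12.55
eef_pos: [576.9, -12.8, 18.0]
ee_rot: [0.002, 0.763, 0.646, 0.001]
force: [-1.3, -4.6, 11.4]
grip_width: -0.001
grip_force: 5.7
t 12.55 tcp [576.9 -12.8  18. ] jig [  1.9 132.9] F [-1.3 -4.6 11.4] tool-y vs jig x deg 0.3 grip -0.0
units to target [-0.048 -0.051 -0.001]
```

View pics/w4.png

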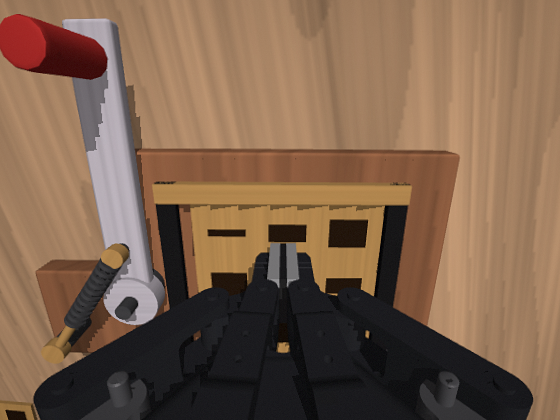

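The front edge now lies at the stop, around row 205. The side force ratio has risen to 0.4, so the finger is slipping against a sheet that is home. I'll lift and check from above.

```bash
python3 -m handwheel '[[[1,0,0,0.4,0],[1,-0.05,-0.2,0.5,0],[1,-0.03,-0.2,0.5,0],[1,0,0,0.5,0],[1,0,0,0,0],[1,0,0,0,0]]]' >/dev/null; python3 st.py -78 230 110; python3 - <<'E'
from rig import optics,ctrl
import cv2
c=optics.capture("wrist");im=c["img"];print(ctrl.sense()["joints"].round(2))
cv2.imwrite("pics/w5.png",cv2.resize(im[40:340,100:500],None,fx=2,fy=2,interpolation=cv2.INTER_CUBIC))
E
```

```text
t 13.2 tcp [571.3 -31.6 111.1] jig [ -0.4 113.4] F [-0.9  0.5 -0.3] tool-y vs jig x deg 0.3 grip -0.0
units to target [-1.132  2.562 -0.022]
[-0.26  0.53  1.51 -0.    1.1  -0.09]
```

View pics/w5.png

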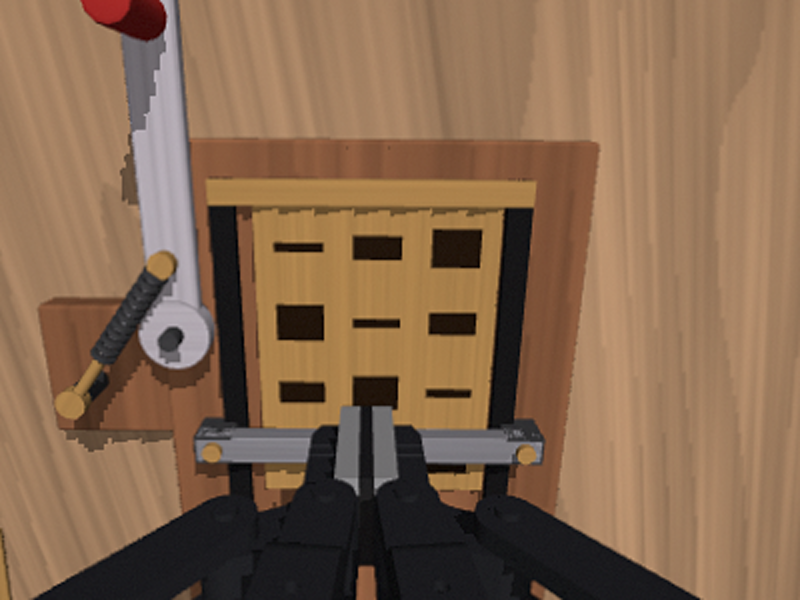

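The sheet is flush and square against the stop along its whole width, at about row 207. Now the knob: I'll straddle it with the fingers part open.

```bash
python3 -m handwheel '[[[0.1,-0.1,0.3,0.1,0],[0.1,-0.2,0.45,0,0],[0.1,-0.2,0.45,0,0],[0.1,-0.2,0.45,0,0],[0.1,-0.2,0.45,0,0],[0.1,-0.2,0.43,0,0],[0.1,0,0,0,0],[0.1,0,0,0,0]]]' 20; python3 st.py -78 230 40; python3 - <<'E'
from rig import optics,ctrl
import cv2
from h import *
c=optics.capture("wrist");im=c["img"]
h=cv2.cvtColor(im,cv2.COLOR_BGR2HSV);m=((h[...,0]<6)|(h[...,0]>174))&(h[...,1]>180)&(h[...,2]>90)
n,l,s,ce=cv2.connectedComponentsWithStats(m.astype(np.uint8));k=1+np.argmax(s[1:,4]);print(s[k],ce[k])
j=np.load("jig.npz");u=np.r_[j["R"]@(-78,230)+j["t"]]
print("pred knob top/bottom px",proj(c,[[*u,65],[*u,31]]))
cv2.imwrite("pics/w6.png",im)
E
```

```text
time_s: 14.05
eef_pos: [515.9, 95.5, 115.8]
ee_rot: [-0.0, 0.763, 0.646, -0.0]
force: [-0.3, -0.1, 0.7]
grip_width: 0.446
grip_force: 0.0
t 14.05 tcp [515.9  95.5 115.8] jig [-76.7 229.3] F [-0.3 -0.1  0.7] tool-y vs jig x deg 0.3 grip 0.45
units to target [-0.024  0.019 -1.516]
[273 199  21  32 524] [283.17557252 215.09923664]
pred knob top/bottom px [[279.40532374 219.70856822]
 [279.9051492  204.3034051 ]]
```

View pics/w6.png

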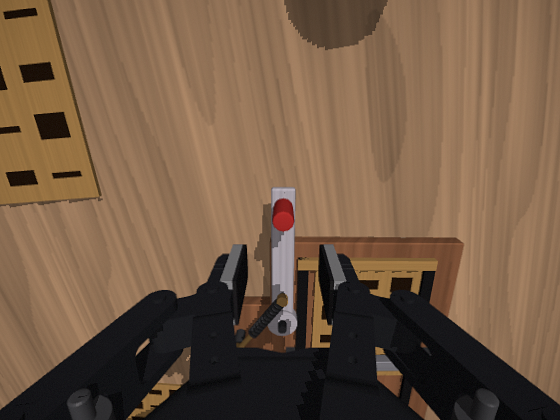

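The knob at (283,215) stands centred between the fingers. I'll descend around it.

```bash
python3 -m handwheel '[[[0.15,0,0,-0.3,0],[0.15,0,0,-0.4,0],[0.15,0,0,-0.4,0],[0.15,0,0,-0.25,0],[0.15,0,0,-0.17,0],[0.15,0,0,0,0],[0.15,0,0,0,0]]]'; python3 - <<'E'
# plan: tool centre on arc leading, 9 steps of 10 deg
import numpy as np
j=np.load("jig.npz");pt=lambda th:j["R"]@np.array([-78+115*np.sin(th),115+115*np.cos(th)])+j["t"]
for k in range(0,100,10):
    d=(pt(np.radians(k+10))-pt(np.radians(k)))/50; print(k,d.round(3),"half",(d/2).round(3),pt(np.radians(k)).round(1))
E
python3 st.py
```

```text
time_s: 14.8
eef_pos: [516.7, 94.7, 40.5]
ee_rot: [0.0, 0.763, 0.646, 0.0]
force: [0.5, 0.0, 0.0]
grip_width: 0.425
grip_force: 0.0
0 [ 0.388 -0.102] half [ 0.194 -0.051] [514.7  96.5]
10 [ 0.364 -0.168] half [ 0.182 -0.084] [534.1  91.3]
20 [ 0.329 -0.229] half [ 0.165 -0.114] [552.3  82.9]
30 [ 0.285 -0.282] half [ 0.142 -0.141] [568.7  71.5]
40 [ 0.231 -0.328] half [ 0.116 -0.164] [583.   57.4]
50 [ 0.171 -0.363] half [ 0.085 -0.181] [594.5  41. ]
60 [ 0.105 -0.387] half [ 0.053 -0.193] [603.1  22.9]
70 [ 0.036 -0.399] half [ 0.018 -0.2  ] [608.3   3.5]
80 [-0.033 -0.4  ] half [-0.017 -0.2  ] [610.1 -16.5]
90 [-0.102 -0.388] half [-0.051 -0.194] [608.5 -36.4]
t 14.8 tcp [516.7  94.7  40.5] jig [-75.7 228.6] F [0.5 0.  0. ] tool-y vs jig x deg 0.3 grip 0.42
```

```bash
python3 -m handwheel '[[[0.15,0.19,-0.05,0,-0.6],[0.15,0.19,-0.05,0,-0.63],[0.15,0.18,-0.08,0,-0.63],[0.15,0.18,-0.08,0,-0.63],[0.15,0,0,0,0]]]'; python3 st.py 0 0 0; python3 -m handwheel '[[[0.15,0.16,-0.11,0,-0.63],[0.15,0.16,-0.11,0,-0.63],[0.15,0.14,-0.14,0,-0.63],[0.15,0.14,-0.14,0,-0.63],[0.15,0,0,0,0]]]'; python3 st.py 0 0 0
```

```text
time_s: 15.3
eef_pos: [554.1, 81.5, 40.7]
ee_rot: [0.0, 0.864, 0.504, 0.001]
force: [-0.9, 0.8, 0.7]
grip_width: 0.424
grip_force: 0.8
t 15.3 tcp [554.1  81.5  40.7] jig [-36.7 222. ] F [-0.9  0.8  0.7] tool-y vs jig x deg -19.7 grip 0.42
units to target [-0.033 -4.5   -0.814]
time_s: 15.8
eef_pos: [583.8, 56.5, 40.6]
ee_rot: [0.0, 0.938, 0.346, 0.001]
force: [-0.7, 0.7, 0.4]
grip_width: 0.424
grip_force: 0.4
t 15.8 tcp [583.8  56.5  40.6] jig [ -3.1 202.4] F [-0.7  0.7  0.4] tool-y vs jig x deg -39.8 grip 0.42
units to target [-0.627 -3.999 -0.811]
```

```bash
cat > knob.py <<'E'
from rig import optics
from h import *
j=np.load("jig.npz")
for cam in ("top","side"):
    c=optics.capture(cam);im=c["img"]
    h=cv2.cvtColor(im,cv2.COLOR_BGR2HSV);m=((h[...,0]<6)|(h[...,0]>174))&(h[...,1]>180)&(h[...,2]>90)
    n,l,s,ce=cv2.connectedComponentsWithStats(m.astype(np.uint8))
    for k in range(1,n):
        if s[k,4]>3:
            q=j["R"].T@(ray(c,ce[k],48 if cam=="side" else 60)[:2]-j["t"])
            if np.hypot(*(q-[-78,115]))<160: print(cam,s[k,4],"knob jig",q.round(0),"angle",np.arctan2(q[0]+78,q[1]-115).round(2))
E
python3 knob.py
```

```text
side 35 knob jig [-11. 215.] angle 0.59
```

The knob is following at 0.59 rad, with the tool leading by the finger clearance. I'll continue the swing.

```bash
python3 -m handwheel '[[[0.15,0.12,-0.16,0,-0.63],[0.15,0.12,-0.16,0,-0.63],[0.15,0.09,-0.18,0,-0.63],[0.15,0.08,-0.18,0,-0.63],[0.15,0.05,-0.19,0,-0.63],[0.15,0.05,-0.19,0,-0.63],[0.15,0,0,0,0]]]'; python3 st.py 0 0 0; python3 -m handwheel '[[[0.15,0.02,-0.2,0,-0.63],[0.15,0.02,-0.2,0,-0.63],[0.15,-0.02,-0.2,0,-0.63],[0.15,-0.02,-0.2,0,-0.63],[0.15,0,0,0,0],[0.15,0,0,0,0]]]'; python3 st.py 37 115 40;python3 knob.py
```

```text
time_s: 16.6
eef_pos: [608.9, 3.3, 40.3]
ee_rot: [0.0, 0.996, 0.089, 0.0]
force: [-0.1, 0.5, -0.2]
grip_width: 0.422
grip_force: 0.0
t 16.6 tcp [608.9   3.3  40.3] jig [ 30.6 154.2] F [-0.1  0.5 -0.2] tool-y vs jig x deg -70.0 grip 0.42
units to target [-1.128 -2.935 -0.806]
time_s: 17.2
eef_pos: [608.7, -35.6, 40.2]
ee_rot: [-0.0, 0.996, -0.085, 0.0]
force: [-0.4, 0.0, -0.5]
grip_width: 0.422
grip_force: 0.0
t 17.2 tcp [608.7 -35.6  40.2] jig [ 37.1 115.9] F [-0.4  0.  -0.5] tool-y vs jig x deg -89.9 grip 0.42
units to target [-0.005 -0.018 -0.004]
side 20 knob jig [ 36. 121.] angle 1.52
```

```bash
python3 -m handwheel '[[[0.15,-0.015,-0.08,0,0],[0.15,-0.015,-0.08,0,0],[0.15,0,-0.03,0,0],[0.15,0,0,0,0]]]'; python3 -m handwheel '[[[0.15,0,-0.04,0,0],[0.15,0,0,0,0]]]';python3 knob.py
```

```text
time_s: 17.7
eef_pos: [607.3, -46.0, 40.0]
ee_rot: [-0.0, 0.996, -0.087, -0.0]
force: [1.0, -0.2, -0.6]
grip_width: 0.424
grip_force: 0.0
time_s: 17.9
eef_pos: [607.3, -47.0, 40.0]
ee_rot: [-0.001, 0.996, -0.087, -0.0]
force: [-0.6, 5.0, 0.0]
grip_width: 0.426
grip_force: 2.1
side 38 knob jig [ 39. 120.] angle 1.53
```

The knob is hard against its end: a 5 N push does not move it. I'll recentre, lift clear and verify.

```bash
python3 -m handwheel '[[[0.15,0.02,0.11,0,0],[0.15,0.02,0.1,0,0],[0.15,0,0,0,0],[0.15,0,0,0.4,0],[0.15,0,0,0.6,0],[0.15,0,0,0.8,0],[0.15,0,0,0.8,0],[0.15,-0.5,0.3,0.4,0]]]'; python3 -m handwheel '[[[0.15,-0.6,0.4,0,0],[0.15,-0.6,0.4,0,0],[0.15,-0.6,0.4,0,0],[0.15,-0.5,0.4,0,0],[0.15,-0.4,0.4,0,0],[0.15,0,0.4,0,0],[0.15,0,0,0,0],[0.15,0,0,0,0]]]'; python3 knob.py; python3 - <<'E'
from rig import optics
import cv2,numpy as np
t=optics.capture("top")["img"][145:255,225:395];s=optics.capture("side")["img"][190:300,230:400]
cv2.imwrite("pics/end.png",cv2.resize(np.hstack([t,s]),None,fx=2.35,fy=2.35*2,interpolation=cv2.INTER_CUBIC) if 0 else cv2.resize(np.vstack([t,s]),None,fx=2.7,fy=2.7,interpolation=cv2.INTER_CUBIC))
E
```

```text
time_s: 18.8
eef_pos: [586.2, -23.7, 193.4]
ee_rot: [0.001, 0.996, -0.088, 0.003]
force: [0.3, -0.6, -0.1]
grip_width: 0.425
grip_force: 0.0
time_s: 19.6
eef_pos: [449.5, 97.5, 190.1]
ee_rot: [0.0, 0.996, -0.087, 0.0]
force: [-0.3, -0.0, 0.3]
grip_width: 0.425
grip_force: 0.0
top 18 knob jig [ 36. 115.] angle 1.57
side 38 knob jig [ 39. 120.] angle 1.53
```

View pics/end.png

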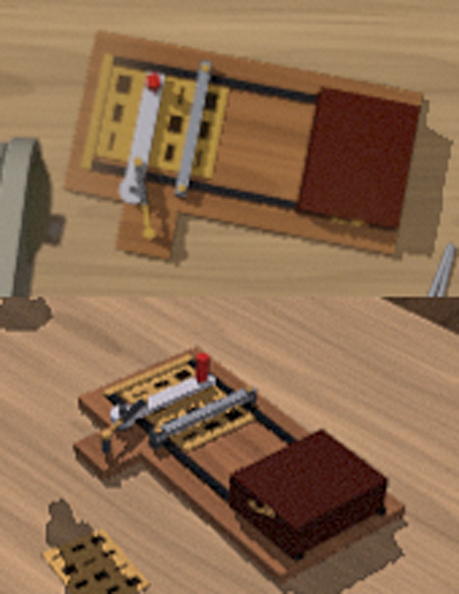

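The final view shows the arm across the sheet, with the knob at (153,80) and measured at 1.57 rad. The sheet lies against the stop and the gripper is clear.

```bash
python3 -c "
from rig import ctrl
print(ctrl.finish_job())"
```

```text
the job is handed in; nothing more can be done
None
```

The job is handed in at about 20 s: the sheet looks flush and square against the brass end stop, the hold-down arm is home at about 1.57 rad, the gripper is clear, the highest press I read was about 19 N, and nothing touched the bystanders that I could see.

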